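Open the tea box past its spring catch

TASK

Open the tea box on the worktop: with the fingertips, press the orange spring catch down in the hatch's finger slot and, holding it down, slide the hatch back along its rails, off the tea compartment, until it is fully open and the catch springs up again behind it. Only press and push: do not grip or lift the hatch, and leave the kettle, tub, mug and funnel standing where they are. Finish with the hand clear.

Things in the scene. Friction and masses are not known exactly. Their poses are not given: they have to be found in the camera images.
- teabox: Dark wooden tea box fixed to the worktop, 133 mm (x) by 376 mm (y) by 106.5 mm high; origin at the centre of its underside, z up. Tea compartment at its +y end. The hatch slides along y on ledges 90 mm up, kept down by aluminium strips (tops at 106.5 mm) over its long edges; 94 mm between them is bare. Below the hatch, -y of the catch, is an empty well, floor 70 mm above the origin.
- box_stop (a point): Middle of the face of the fixed end stop that ends the hatch's travel, at the box's -y end (box frame x = 0, y = -163 mm, 106.5 mm up: level with the box's top). The hatch opens towards it. Touching the stop, the hatch has its origin at y = -73 mm in the box frame.
- hatch: Plywood hatch, 110 mm (x) by 180 mm (y) by 10 mm, about 0.2 kg, loose in the rails with 1.5 mm play; origin at the centre of its underside, axes as the box's. Closed: origin near y = +86 mm in the box frame, free for only 4 mm before the slot's +y edge meets the catch. Below y = -65 mm (151 mm from closed) it is wholly past the catch, which then springs up.
- slot (a point): Centre of the hatch's only opening, a rectangular finger slot right through it, 50 mm (x) by 60 mm (y), at the level of the hatch's top face (hatch frame x = 0, y = -35 mm, z = 10 mm). It moves with the hatch.
- catch_top (a point): Centre of the top of the orange catch pad, 30 mm (x) by 52 mm (y), standing in the slot of the closed hatch. Box frame: x = 0, y = +51 mm, 98 mm up when not pressed, which is 2 mm below the hatch's top face and 8 mm above its underside. Moves straight down with the catch.
- catch (a joint): How far the spring catch is pressed, in m: 0 up, 0.012 fully down; the hatch is free of it from about 0.009. It takes 1.5 N to start and 4.5 N fully down, and returns to 0 when free. Once the slot's +y edge is over the pad, the hatch keeps it down by itself, and sliding takes up to about 10 N.
- kettle: Aluminium stovetop kettle with black bail handle, 160 mm across, 180 mm high, spout to its +x side reaching 123 mm from the axis. Bystander. Origin: centre of its underside.
- tub: Lime green plastic tub with twist cap, 84 mm across, 102 mm high. Bystander. Origin: centre of its underside.
- mug: Blue ceramic mug, 80 mm across, 92 mm high, handle at its +y side. Bystander. Origin: centre of its underside.
- funnel: Steel funnel standing mouth down, 96 mm across, 105 mm high. Bystander. Origin: centre of its mouth, on the worktop.
Things that resemble listed ones, but are neither listed nor needed, are in the scene too. Of the things shaped like the hatch, the plywood one is meant.

How it is judged:
On the way, in this order (a step that is already met when the one before it is completed fails the run):
1. the catch is pressed down clear of the hatch while the hatch is still closed (value of joint catch above 0.0085 m and y of hatch in the frame of teabox above 0.074 m), for 0.05 s.
2. the hatch has slid part way, over the held-down catch (y of hatch in the frame of teabox below 0.05 m and value of joint catch above 0.005 m), for 0.05 s.
At the end, for the whole second after the job is handed in: The hatch is fully open (its origin beyond y = -62 mm in the box frame, all of it past the catch), lies in its rails at rest, the catch is up again (joint below 3 mm), and the bystanders are within 30 mm of where they stood (y of hatch in the frame of teabox below -0.062 m and value of joint catch below 0.003 m and z of hatch in the frame of teabox between 0.086 and 0.095 m and linear speed of hatch below 0.02 m/s and distance of each of kettle, tub, mug, funnel from where it was at the start of the episode below 0.03 m); the robot touches nothing.
It fails at once if the hatch is lifted or tipped out of its rails (more than 8 mm or 0.15 rad) (z of hatch in the frame of teabox above 0.098 m or angle between hatch's own z axis and vertical above 0.15 rad).
It fails at once if a bystander is moved more than 30 mm, lifted or tipped (distance of any of kettle, tub, mug, funnel from where it was at the start of the episode above 0.03 m or angle between any of kettle, tub, mug, funnel's own z axis and vertical above 0.25 rad).
It also fails if it takes over 38 s, if anything falls off the work surface, if the arm or the gripper's body presses on something with over 40 N, if the wrist force passes 120 N, or if a joint passes its speed limit or range.

ROBOT

A 6-joint arm with a two-finger parallel gripper is mounted at the origin on the work surface. World frame = base frame: x ahead of the robot, y to its left, z up, the work surface at z = 0. Lengths are in m, angles in rad, forces in N, time in s.
With the tool pointing down it reaches from about 0.425 to 0.95 m from the base axis. Payload 3.5 kg.
Tool frame: the origin (TCP) lies between the finger pads; the fingertips stand 14 mm ahead of it and the grasp point (between the pads) lies 5 mm behind it; z points along the fingers, y is the direction in which the jaws open and shut (so a half turn about z gives the same grasp; the last joint's range is limited). The gripper opens to 85 mm and grips with 20 to 120 N. Pads are 22 mm wide; open, the fingers measure 114 mm over their backs; the gripper's body (76 mm by 85 mm) begins 54 mm behind the grasp point. The pads swing forward as they close: fully open they stand 13 mm farther back than shut.
Start: joints at [-1.462, 0.286, 1.577, -0, 1.279, -0.15], TCP at [0.173, -0.653, 0.245] pointing down, gripper open.
Joint ranges: [-2.77, 2.77], [-0.9, 2.22], [0.21, 2.48], [-1.53, 4.67], [0.24, 2.81], [-2.84, 2.84]. Speed limits (rad/s): [2.79, 2.79, 3.14, 3.14, 3.14, 3.14].

INTERFACE

Orientations are given as a unit quaternion [x, y, z, w].
In Python, from plant import ctrl gives the robot as it stands. The module is installed in compiled form; this text tells all that it offers.
- The arm moves only by the tool servo_tool, never from a script. Its argument "increments" is text: rows parted by semicolons, each of 7 numbers parted by spaces: the turn, a rotation vector about the tool's x, y, z in rad, then the shift along the tool's x, y, z in cm, then the finger opening in cm, from 0 to 8.54. In form: ax ay az dx dy dz claw; .... A call has 1 to 10 rows; each row is the pose to reach, as a shift and turn from the pose commanded when the call began, along the tool's axes at that moment; what a row does not reach only later rows make up. A row lasts 1/12 s, in which the tool goes at most 41.7 mm and 7.16 degrees, less where a joint would pass 70% of its speed; a pose out of reach is approached as far as the arm can. A call with a gripper value outside its range is refused whole. The fingers move at their own pace and stop on an object; "grip_force" is the grip in N (left out, the last holds). Time passes only in rows, so rows that repeat a pose let the fingers close. It gives the time, the measured TCP pose, the force and the opening at its end, in the units of the state.
- ctrl.get_state(): the state, without advancing time (a new reading comes with each control period).
- ctrl.read_camera(name): name is "scene" or "side" or "wrist"; returns (picture, depth): 400x640x3 uint8, red, green, blue; 400x640 float32, m along the optical axis (not along the pixel's ray), 0 where there is no reading.
- ctrl.camera_info(name): a dict with "camera_matrix" (3x3 intrinsics, pixels), "world_to_cam" (4x4, takes a point from world to camera coordinates). Camera axes: x right, y down, z forward; pixel columns grow to the right and rows downward; lengths in m; the calibration is good to about 2 mm. A picture is of the moment at which its call begins: read the wrist's pose just before it. camera_info takes no time and is no camera call; for the wrist camera it gives the pose at the moment of the call.
- ctrl.sign_off(): hands the job in, once; it reports no verdict.
The state is a dict: "time": time; "qpos": joint angles; "dq": joint speeds; "joint_efforts": joint torques, N m; "eef_pos": TCP position; "tcp_rot": TCP orientation; "contact_force": force on the tool from outside, world axes, zero at the start; "wrist_torque": the same for the moment, N m; "opening": opening from 0.0 (shut) to 1.0 (fully open).
Only numpy, scipy, OpenCV 4.12 (cv2) and the standard library are available. Lean on these libraries where they do the work, as an engineer would, in place of code of your own. Each camera call takes 0.05 s, during which the arm holds its last target.

## Working session

There is one attempt and no reset: what is moved stays moved. The work goes in short steps, Python scripts to look and compute and a tool call to move; the robot and the scene stay as the last step left them, time stands still between calls to the robot, and variables do not carry over. Pictures are saved under pics/ and viewed, and the job is handed in when it is done.

Besides the shell and the picture viewer there is one more tool, called after "Call:" as name(argument=value, ...) on one line, values as JSON. servo_tool: Moves the arm, as the interface text tells. Its arguments: {"type":"object","properties":{"increments":{"type":"string"},"grip_force":{"type":"number"}},"required":["increments"]}

```bash
mkdir -p pics
cat > h.py <<'E'
from plant import ctrl
import numpy as np, cv2
def snap(n,f):
    info=ctrl.camera_info(n); p,d=ctrl.read_camera(n)
    cv2.imwrite(f'pics/{f}.png',p[:,:,::-1]); np.savez(f'{f}.npz',p=p,d=d,K=info['camera_matrix'],T=info['world_to_cam'])
    return p,d
def pts(f):
    z=np.load(f+'.npz'); K=np.array(z['K']);T=np.array(z['T']);d=z['d']
    v,u=np.mgrid[:d.shape[0],:d.shape[1]]
    c=np.stack([(u-K[0,2])/K[0,0]*d,(v-K[1,2])/K[1,1]*d,d],-1)
    return z['p'],d,(c-T[:3,3])@T[:3,:3]
E
python3 - <<'E'
from h import *
for n in ['scene','side','wrist']: snap(n,n+'0')
s=ctrl.get_state(); print(s)
E
```

```text
{'time': 0.15, 'qpos': array([-1.46197630e+00,  2.87006608e-01,  1.57782507e+00, -1.01523059e-06,
        1.27857869e+00, -1.49977471e-01]), 'dq': array([ 0.00055555, -0.0014446 , -0.0048417 ,  0.00084092, -0.00025906,
        0.00080744]), 'joint_efforts': array([ 4.32101897e-04, -4.06602502e+01, -2.93143272e+01, -1.76432254e-04,
        3.91366339e-03,  4.26474898e-06]), 'eef_pos': array([ 0.17273591, -0.65203394,  0.24424374]), 'tcp_rot': array([ 9.91639229e-01,  1.29038033e-01,  1.82158902e-05, -9.08672341e-04]), 'contact_force': array([-0.4379044 ,  0.39011141, -0.34702845]), 'wrist_torque': array([ 0.00276224, -0.00621827,  0.03059457]), 'opening': 1.0024659819000923}
```

View pics/scene0.png

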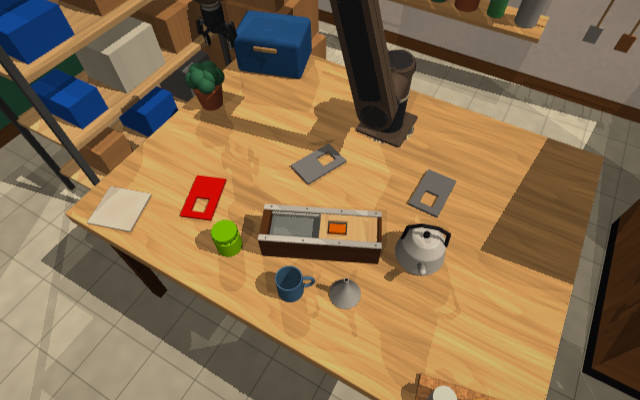

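View pics/side0.png

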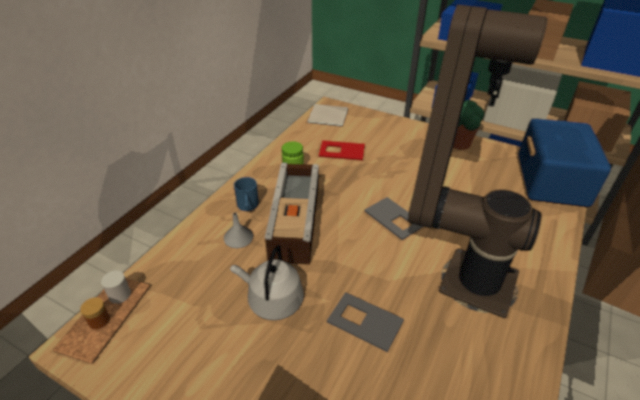

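View pics/wrist0.png

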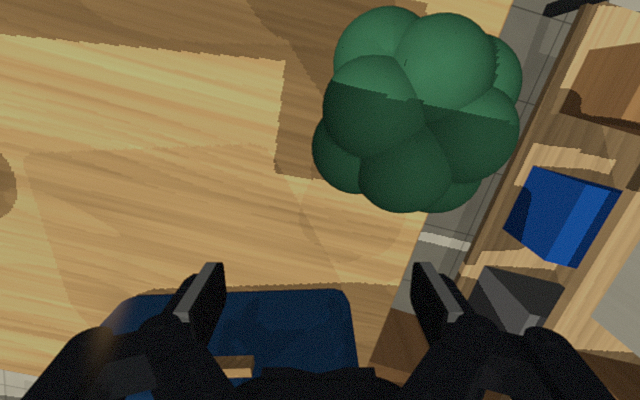

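The scene view shows the tea box at about (320,235), with the plywood hatch in it and the orange catch at (338,229). Possible mistakes for the hatch are the red plate (204,197), the grey plate (318,163) and the grey plate (431,193), all lying on the worktop. I choose the plywood one in the box, and will check it in a crop.

Run:
```python
from h import *
from scipy import ndimage
for f in ['scene0','side0']:
    p,d,P=pts(f); 
    hsv=cv2.cvtColor(p,cv2.COLOR_RGB2HSV)
    m=(hsv[...,0]>5)&(hsv[...,0]<14)&(hsv[...,1]>215)&(hsv[...,2]>150)&(P[...,2]>.06)&(P[...,2]<.13)
    l,n=ndimage.label(m); 
    for i in range(1,n+1):
        k=l==i
        if k.sum()>15: print(f,'orange',k.sum(),np.median(P[k],0),np.array(np.nonzero(k)).mean(1))
    # box top strips
    z=P[...,2]; r=(np.linalg.norm(P[...,:2]-np.median(P[m],0)[:2],axis=-1)<.33)
    k=r&(z>.1)&(z<.113)&(d>0)&(hsv[...,1]<60)
    l,n=ndimage.label(k)
    for i in range(1,n+1):
        kk=l==i
        if kk.sum()>60:
            q=P[kk]; c=q.mean(0); w,V=np.linalg.eigh(np.cov(q[:,:2].T)); a=(q[:,:2]-c[:2])@V
            print(kk.sum(),c,V[:,1],a.min(0),a.max(0))
    # bystanders height map
p=cv2.imread('pics/scene0.png'); cv2.imwrite('pics/crop0.png',cv2.resize(p[190:280,240:460],None,fx=3.5,fy=3.5,interpolation=cv2.INTER_CUBIC))
p,d,P=pts('scene0')
for n,(u,v) in dict(kettletop=(425,234),kettle=(445,245),funnel=(346,282),mug=(290,270),tub=(227,225)).items(): print(n,P[v,u])
```

```text
scene0 orange 127 [0.58847522 0.08351302 0.0984911 ] [227.92125984 336.7007874 ]
601 [0.56054317 0.00995511 0.10728953] [-0.42391439  0.90570226] [-0.01348027 -0.18163107] [0.01311095 0.18884971]
249 [0.52269064 0.34028714 0.10636931] [-0.18144326  0.98340142] [-0.02641723 -0.05295552] [0.0580541  0.05948239]
705 [0.66216803 0.05924532 0.10738119] [-0.41808048  0.90840999] [-0.01236341 -0.18521669] [0.01386806 0.18742711]
kettletop [0.49919115 0.33360067 0.13754021]
kettle [0.47843421 0.39909637 0.09564372]
funnel [0.73831995 0.19501802 0.10683465]
mug [0.77032871 0.02340961 0.06768822]
tub [ 0.74928888 -0.21949166  0.10276844]
  return _methods._mean(a, axis=axis, dtype=dtype,
  ret = um.true_divide(
```

View pics/crop0.png

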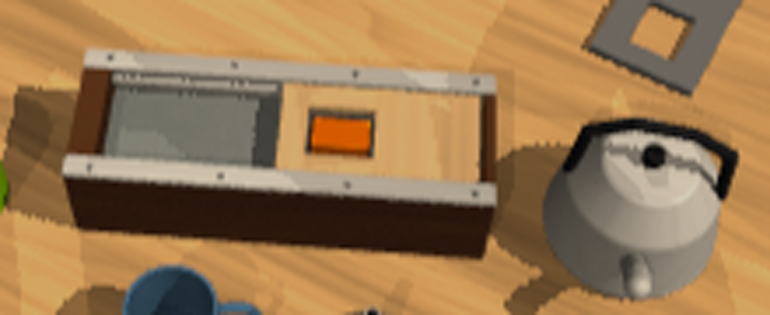

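Call:
servo_tool(increments="0 0 -0.12 2 -2 0 0; 0 0 -0.24 5 -5 0 0; 0 0 -0.36 8 -8 0 0; 0 0 -0.48 10.8 -10.8 0 0; 0 0 -0.6 13.6 -13.6 0 0; 0 0 -0.72 16.4 -16.4 0 0; 0 0 -0.84 19.2 -19.2 0 0; 0 0 -0.96 22 -22 0 0; 0 0 -1.08 24.8 -24.8 0 0; 0 0 -1.2 27.6 -27.6 0 0", grip_force=60)

```text
time: 0.98
eef_pos: [0.3694, -0.3131, 0.2451]
tcp_rot: [0.744, 0.668, 0.0, -0.0]
contact_force: [1.4, -0.6, 0.6]
opening: -0.002
```

```bash
cat >> h.py <<'E'
from scipy.spatial.transform import Rotation as R
C=np.array([.611,.0345]);Y=np.array([-.421,.907]);X=np.array([.907,.421])
def go(by,z,bx=0,yaw=2.005):
    s=ctrl.get_state(); r=R.from_quat(s['tcp_rot']); t=np.r_[C+by*Y+bx*X,z]
    print('t',s['time'],'dcm',np.round(r.inv().apply(t-s['eef_pos'])*100,2))
    T=R.from_euler('z',yaw)*R.from_euler('x',np.pi)
    print('rot',np.round((r.inv()*T).as_rotvec(),4),'F',s['contact_force'].round(1),'box',((s['eef_pos'][:2]-C)@np.c_[X,Y]).round(4),s['eef_pos'].round(4))
E
python3 -c "
from h import *
go(.042,.245)"
```

```text
t 0.9833 dcm [4.073e+01 1.817e+01 2.000e-02]
rot [ 0.000e+00 -1.000e-04 -5.407e-01] F [ 1.4 -0.6  0.6] box [-0.3655 -0.2136] [ 0.3694 -0.3131  0.2451]
```

Call:
servo_tool(increments="0 0 -0.1 3.7 1.65 0 0; 0 0 -0.2 7.4 3.3 0 0; 0 0 -0.3 11.1 4.95 0 0; 0 0 -0.4 14.8 6.6 0 0; 0 0 -0.5 18.5 8.25 0 0; 0 0 -0.541 22.2 9.9 0 0; 0 0 -0.541 25.9 11.55 0 0; 0 0 -0.541 29.6 13.2 0 0; 0 0 -0.541 33.3 14.85 0 0; 0 0 -0.541 36 16.1 0 0")

```text
time: 1.82
eef_pos: [0.5699, 0.0277, 0.245]
tcp_rot: [0.54, 0.842, 0.0, -0.0]
contact_force: [0.1, -0.8, 0.8]
opening: 0.004
```

Call:
servo_tool(increments="0 0 0 0.5 -0.3 0 0; 0 0 0 0.5 -0.3 0 0; 0 0 0 0.5 -0.3 0 0")

```text
time: 2.07
eef_pos: [0.5638, 0.0279, 0.2448]
tcp_rot: [0.54, 0.842, -0.0, -0.0]
contact_force: [-0.1, -0.1, 0.0]
opening: -0.003
```

```bash
python3 -c "
from h import *
go(.042,.245); snap('wrist','w1')"
```

```text
t 2.0667 dcm [ 2.83  4.54 -0.03]
rot [-0.0012 -0.0001 -0.0045] F [-0.1 -0.1  0. ] box [-0.0456  0.0139] [0.5638 0.0279 0.2448]
```

View pics/w1.png

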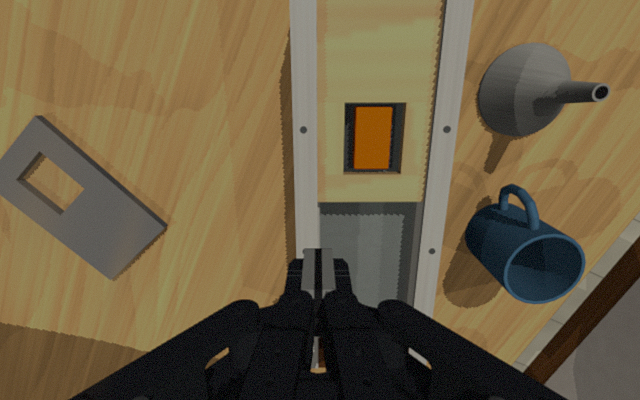

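The wrist view shows the plywood hatch with the orange catch at (373,137) in its slot. The slot spans about u 345–407 and v 102–173, and the fingers are over the well side. This confirms the choice. I'll refine the box frame from this view.

Run:
```python
from h import *
p,d,P=pts('w1'); hsv=cv2.cvtColor(p,cv2.COLOR_RGB2HSV)
m=(hsv[...,0]>5)&(hsv[...,0]<16)&(hsv[...,1]>215)&(hsv[...,2]>140)
m[:90]=0;m[185:]=0;m[:,:330]=0;m[:,420:]=0
q=P[m]; print('pad',m.sum(),q.mean(0), 'box',[( (q[:,:2]-C)@A).min().round(4) for A in(X,Y)],[( (q[:,:2]-C)@A).max().round(4) for A in(X,Y)])
for lo,hi in((295,320),(415,475)):
    L=[]
    for v in range(5,240,5):
        row=(hsv[v,:,1]<45)&(abs(P[v,:,2]-.1065)<.004); row[:lo]=0;row[hi:]=0
        if row.sum()>5: L.append(P[v,row][:,:2].mean(0))
    L=np.array(L);c=L.mean(0);V=np.linalg.svd(L-c)[2][0];print(len(L),c,V,'boxx',((c-C)@X).round(4))
for u in(335,373,412): print('z hatch',P[60,u],P[190,u])
# slot & hatch edges along box Y at x col
for u in(350,375,398):
    print(u,[(v,round(float((P[v,u,:2]-C)@Y),4),round(float(P[v,u,2]),3)) for v in list(range(96,110,2))+list(range(164,182,2))+list(range(196,210,3))])
```

```text
pad 162 [0.58751946 0.08491269 0.0980502 ] box [np.float64(-0.0141), np.float64(0.0316)] [np.float64(0.0146), np.float64(0.0819)]
47 [0.53144027 0.07367408] [ 0.40905876 -0.91250805] boxx -0.0557
47 [0.63325091 0.12048934] [ 0.42059474 -0.90724862] boxx 0.0564
z hatch [0.53238956 0.12742487 0.10031069] [0.57835705 0.0318556  0.09920697]
z hatch [0.55917591 0.13970094 0.10070091] [0.60869175 0.04606534 0.09994758]
z hatch [0.58645966 0.15215537 0.1016758 ] [0.64005125 0.06041001 0.09969732]
350 [(96, 0.0907, 0.101), (98, 0.0891, 0.1), (100, 0.0876, 0.101), (102, 0.0854, 0.084), (104, 0.0835, 0.077), (106, 0.0817, 0.076), (108, 0.0801, 0.076), (164, 0.0296, 0.076), (166, 0.0276, 0.076), (168, 0.0243, 0.07), (170, 0.0223, 0.07), (172, 0.0263, 0.094), (174, 0.0257, 0.099), (176, 0.0243, 0.1), (178, 0.0228, 0.101), (180, 0.0208, 0.1), (196, 0.0059, 0.1), (199, 0.0033, 0.1), (202, -0.0101, 0.07), (205, -0.0136, 0.069), (208, -0.0165, 0.07)]
375 [(96, 0.0906, 0.1), (98, 0.0891, 0.101), (100, 0.0875, 0.1), (102, 0.0854, 0.085), (104, 0.0834, 0.076), (106, 0.0825, 0.093), (108, 0.0812, 0.098), (164, 0.0345, 0.098), (166, 0.0327, 0.098), (168, 0.0309, 0.098), (170, 0.0223, 0.07), (172, 0.0263, 0.094), (174, 0.0262, 0.101), (176, 0.024, 0.099), (178, 0.0225, 0.1), (180, 0.0206, 0.1), (196, 0.0059, 0.1), (199, 0.0029, 0.099), (202, -0.0101, 0.07), (205, -0.0135, 0.07), (208, -0.0168, 0.07)]
398 [(96, 0.0905, 0.101), (98, 0.089, 0.101), (100, 0.0874, 0.1), (102, 0.0853, 0.085), (104, 0.083, 0.069), (106, 0.0813, 0.07), (108, 0.0796, 0.07), (164, 0.0326, 0.09), (166, 0.031, 0.091), (168, 0.0291, 0.091), (170, 0.0275, 0.092), (172, 0.0264, 0.095), (174, 0.026, 0.1), (176, 0.0242, 0.1), (178, 0.0223, 0.1), (180, 0.0204, 0.099), (196, 0.0058, 0.1), (199, 0.0031, 0.1), (202, -0.0104, 0.07), (205, -0.0137, 0.069), (208, -0.0165, 0.071)]
```

```bash
sed -i 's/^C=np.array(\[.611,.0345\])/C=np.array([.6089,.0390])/' h.py; python3 -c "
from h import *
go(.044,.120)"
```

```text
t 2.1167 dcm [ 3.59  4.57 12.5 ]
rot [-0.0008 -0.     -0.0057] F [-0.3 -0.7 -0. ] box [-0.0458  0.0084] [0.5638 0.0273 0.245 ]
```

Call:
servo_tool(increments="0 0 0 1.8 2.3 0 0; 0 0 0 3.6 4.6 0 0; 0 0 0 3.6 4.6 3 0; 0 0 0 3.6 4.6 6 0; 0 0 0 3.6 4.6 9 0; 0 0 0 3.6 4.6 11 0; 0 0 0 3.6 4.6 12 0; 0 0 0 3.6 4.6 12.3 0; 0 0 0 3.6 4.6 12.3 0")

```text
time: 2.87
eef_pos: [0.5911, 0.0789, 0.1222]
tcp_rot: [0.541, 0.841, -0.0, -0.0]
contact_force: [0.6, -0.0, 0.5]
opening: 0.002
```

```bash
python3 -c "
from h import *
go(.044,.112); snap('wrist','w2'); go(.044,.112)
p,d,P=pts('w2');hsv=cv2.cvtColor(p,cv2.COLOR_RGB2HSV)"
```

```text
t 2.8667 dcm [ 0.04 -0.07  1.02]
rot [-0.0006 -0.0002 -0.0067] F [ 0.6 -0.   0.5] box [0.0007 0.0436] [0.5911 0.0789 0.1222]
t 2.9167 dcm [ 0.05 -0.15  1.15]
rot [ 0.0016  0.0008 -0.0063] F [-0.5  1.1  0.4] box [0.0015 0.0435] [0.592  0.0791 0.1235]
```

View pics/w2.png

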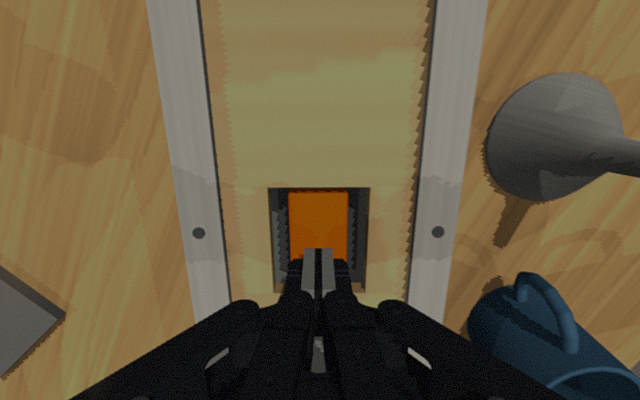

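The fingertips (318,250) sit over the pad's -y half, centred between the slot's sides at u 270–368. I'll press next.

Call:
servo_tool(increments="0 0 0 0 -0.1 0.4 0; 0 0 0 0 -0.1 0.8 0; 0 0 0 0 -0.1 1.1 0; 0 0 0 0 -0.1 1.3 0; 0 0 0 0 -0.1 1.5 0; 0 0 0 0 -0.1 1.7 0; 0 0 0 0 -0.1 1.7 0")

```text
time: 3.5
eef_pos: [0.5908, 0.0794, 0.1056]
tcp_rot: [0.54, 0.841, 0.0, 0.001]
contact_force: [0.3, -1.4, 3.1]
opening: 0.003
```

```bash
python3 -c "
from h import *
go(.044,.101)"
```

```text
t 3.5 dcm [-0.03 -0.06  0.46]
rot [ 0.0012  0.0007 -0.0051] F [ 0.3 -1.4  3.1] box [0.0006 0.0443] [0.5908 0.0794 0.1056]
```

Contact gives 3.1 N at about half travel, as expected. I'll press on to near full depth.

Call:
servo_tool(increments="0 0 0 0 0 0.2 0; 0 0 0 0 0 0.35 0; 0 0 0 0 0 0.5 0; 0 0 0 0 0 0.5 0; 0 0 0 0 0 0.5 0")

```text
time: 3.92
eef_pos: [0.5908, 0.0794, 0.1007]
tcp_rot: [0.54, 0.841, 0.0, 0.001]
contact_force: [1.7, 0.3, 2.8]
opening: 0.001
```

```bash
python3 -c "
from h import *
for i in range(2):
  go(.044,.101); snap('wrist','w3')
p,d,P=pts('w3');hsv=cv2.cvtColor(p,cv2.COLOR_RGB2HSV)
m=(hsv[...,0]>5)&(hsv[...,0]<16)&(hsv[...,1]>200)&(hsv[...,2]>100); q=P[m]; q=q[abs(q[:,2]-.09)<.03]; print(len(q),np.median(q,0))
print(P[60:160:20,318,2])
"
```

```text
t 3.9167 dcm [-0.03 -0.06 -0.03]
rot [ 0.0011  0.0005 -0.0052] F [1.7 0.3 2.8] box [0.0006 0.0443] [0.5908 0.0794 0.1007]
t 3.9667 dcm [-0.03 -0.06 -0.02]
rot [ 0.0012  0.0006 -0.0052] F [ 0.7 -0.8  3.6] box [0.0006 0.0443] [0.5908 0.0794 0.1008]
1892 [0.58102913 0.09264415 0.08686434]
[0.0993122  0.10112168 0.09987635 0.10016067 0.10012492]
```

View pics/w3.png

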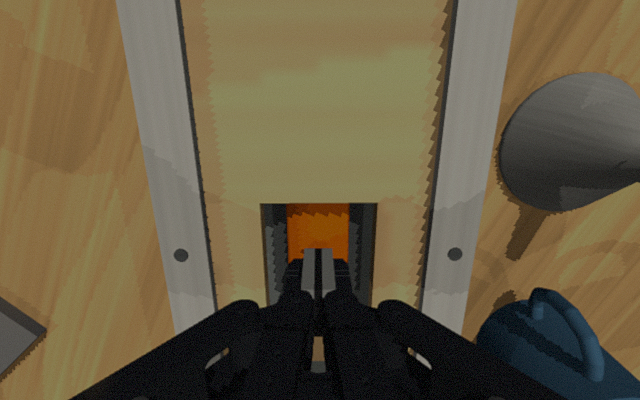

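The pad top now measures 86.9 mm, so the catch is pressed about 11 mm. The hatch hasn't moved. I'll slide next.

Call:
servo_tool(increments="0 0 0 -0.4 0 0 0; 0 0 0 -0.8 0 0 0; 0 0 0 -1.2 0 0 0; 0 0 0 -1.5 0 0 0; 0 0 0 -1.8 0 0 0; 0 0 0 -2.2 0 0 0; 0 0 0 -2.7 0 0 0; 0 0 0 -3.2 0 0 0; 0 0 0 -3.7 0 0 0; 0 0 0 -4 0 0 0")

```text
time: 4.85
eef_pos: [0.6066, 0.0424, 0.0996]
tcp_rot: [0.541, 0.841, -0.0, -0.001]
contact_force: [-0.7, 2.6, 2.1]
opening: -0.001
```

```bash
python3 -c "
from h import *
go(.004,.101); snap('wrist','w4')"
```

```text
t 4.85 dcm [-0.01  0.07 -0.14]
rot [-0.0015 -0.0007 -0.0056] F [-0.7  2.6  2.1] box [-0.0007  0.0041] [0.6066 0.0424 0.0996]
```

View pics/w4.png

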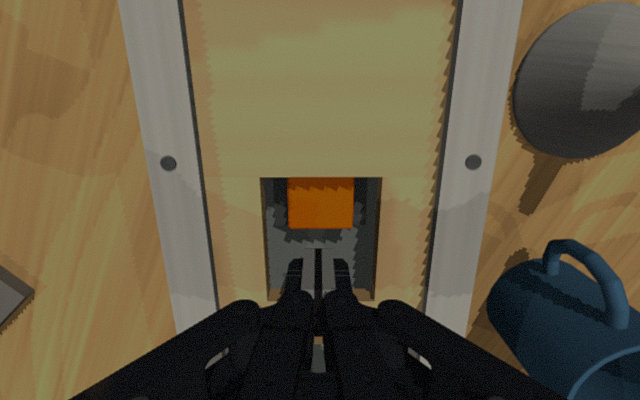

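The hatch has moved with the fingers, and the slot's +y edge (v 178) is over the pad, holding it down. I'll continue.

Call:
servo_tool(increments="0 0 0 -0.5 0 0 0; 0 0 0 -1.4 0 0 0; 0 0 0 -2.4 0 0 0; 0 0 0 -3.6 0 0 0; 0 0 0 -4.8 0 0 0; 0 0 0 -6 0 0 0; 0 0 0 -7.2 0 0 0; 0 0 0 -8.4 0 0 0; 0 0 0 -9.6 0 0 0; 0 0 0 -10.5 0 0 0")

```text
time: 5.73
eef_pos: [0.651, -0.0539, 0.1]
tcp_rot: [0.541, 0.841, -0.0, -0.0]
contact_force: [-1.9, 2.1, -0.6]
opening: -0.002
```

```bash
python3 -c "
from h import *
go(-.127,.101); snap('wrist','w5')"
```

```text
t 5.7333 dcm [-2.5   0.11 -0.11]
rot [-0.0005 -0.0004 -0.0059] F [-1.9  2.1 -0.6] box [-0.001  -0.1019] [ 0.651  -0.0539  0.1   ]
```

View pics/w5.png

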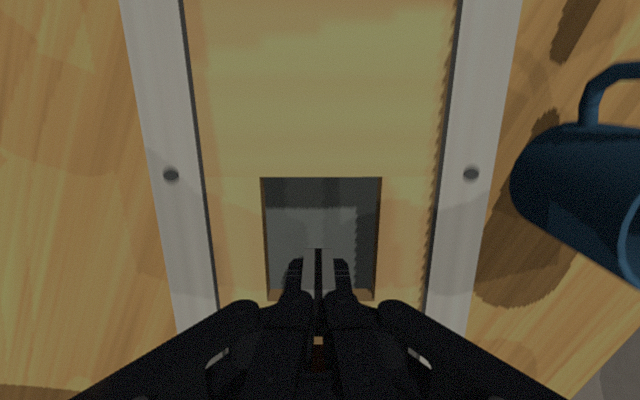

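The hatch is still being pushed, with the slot at u 262–380 and v 178–300. About 2.5 cm remain to the stop.

Call:
servo_tool(increments="0 0 0 -0.5 0.1 0 0; 0 0 0 -1 0.1 0 0; 0 0 0 -1.4 0.1 0 0; 0 0 0 -1.7 0.1 0 0; 0 0 0 -2 0.1 0 0; 0 0 0 -2.2 0.1 0 0; 0 0 0 -2.4 0.1 0 0; 0 0 0 -2.5 0.1 0 0")

```text
time: 6.45
eef_pos: [0.6623, -0.0753, 0.1005]
tcp_rot: [0.54, 0.841, -0.0, 0.001]
contact_force: [-0.0, 1.1, -0.4]
opening: -0.005
```

```bash
python3 -c "
from h import *
go(-.127,.101); snap('scene','s6');go(-.127,.101)
p=cv2.imread('pics/s6.png'); cv2.imwrite('pics/crop6.png',cv2.resize(p[190:280,240:460],None,fx=3.5,fy=3.5,interpolation=cv2.INTER_CUBIC))"
```

```text
t 6.45 dcm [-0.09 -0.03 -0.05]
rot [ 0.0004  0.0009 -0.0053] F [-0.   1.1 -0.4] box [ 0.0003 -0.1261] [ 0.6623 -0.0753  0.1005]
t 6.5 dcm [-0.08 -0.03 -0.04]
rot [ 0.0005  0.0011 -0.0054] F [ 0.1 -0.2 -0.1] box [ 0.0003 -0.1262] [ 0.6623 -0.0754  0.1006]
```

View pics/crop6.png

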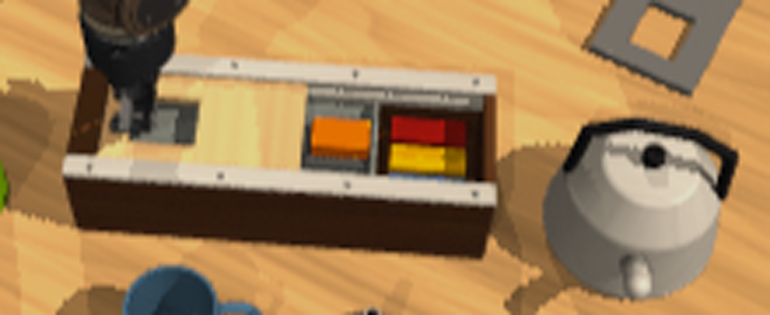

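The hatch is off the tea compartment, and the catch (crop 340,137) appears to be up. I'll nudge towards the stop for margin.

Call:
servo_tool(increments="0 0 0 -0.1 0 0 0; 0 0 0 -0.2 0 0 0; 0 0 0 -0.3 0 0 0; 0 0 0 -0.4 0 0 0; 0 0 0 -0.4 0 0 0")

```text
time: 6.92
eef_pos: [0.6625, -0.0757, 0.1006]
tcp_rot: [0.54, 0.841, 0.001, -0.003]
contact_force: [-5.2, 7.7, 3.7]
opening: 0.002
```

The fingers pushed but barely moved and the force rose to 9 N, so the hatch is against the stop. I'll back off within the slot, then lift straight up.

Call:
servo_tool(increments="0 0 0 0.6 0 0 0; 0 0 0 1.2 0 0 0; 0 0 0 1.6 0 0 0; 0 0 0 1.6 0 0 0; 0 0 0 1.6 0 -2 0; 0 0 0 1.6 0 -5 0; 0 0 0 1.6 0 -8 0; 0 0 0 1.6 0 -11 0; 0 0 0 1.6 0 -14 0; 0 0 0 1.6 0 -14 0")

```text
time: 7.75
eef_pos: [0.6605, -0.0651, 0.2494]
tcp_rot: [0.54, 0.841, 0.002, 0.007]
contact_force: [0.5, -0.8, 1.3]
opening: -0.002
```

Run:
```python
from h import *
go(-.11,.24); snap('wrist','w7'); snap('scene','s7')
a,_,_=pts('scene0')
p,d,P=pts('s7'); hsv=cv2.cvtColor(p,cv2.COLOR_RGB2HSV)
m=(hsv[...,0]>5)&(hsv[...,0]<14)&(hsv[...,1]>215)&(hsv[...,2]>150)&(P[...,2]>.06)&(P[...,2]<.13)
print('pad',np.median(P[m],0))
p,d,P=pts('w7')
b=(P[...,:2]-C)@np.c_[X,Y]; k=(abs(b[...,0])<.02)&(P[...,2]>.096)&(P[...,2]<.104)&(b[...,1]<.03)
print('hatch +y edge',np.percentile(b[k][:,1],[50,97,99.5]),'z',np.median(P[k][:,2]))
_,_,P0=pts('scene0');p,d,P=pts('s7');A=np.abs(p.astype(int)-a).sum(-1)
for n,(u,v,r) in dict(kettle=(422,247,28),funnel=(346,292,16),mug=(292,283,18),tub=(227,238,17)).items(): print(n,'mean abs diff',A[v-r:v+r,u-r:u+r].mean())
```

```text
t 7.75 dcm [ 0.62 -0.31  0.93]
rot [ 0.0112  0.0098 -0.0053] F [ 0.5 -0.8  1.3] box [ 0.003  -0.1161] [ 0.6605 -0.0651  0.2494]
pad [0.60313471 0.08768333 0.10122601]
hatch +y edge [-0.03539341  0.01672489  0.02759381] z 0.10017686828448451
kettle mean abs diff 41.970982142857146
funnel mean abs diff 34.7978515625
mug mean abs diff 22.457561728395063
tub mean abs diff 32.65657439446367
```

View pics/s7.png

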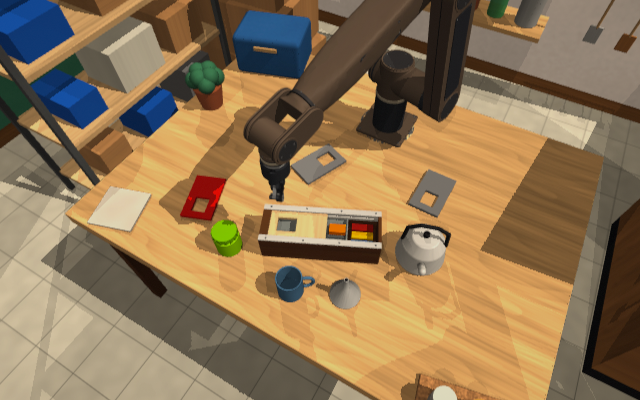

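View pics/w7.png

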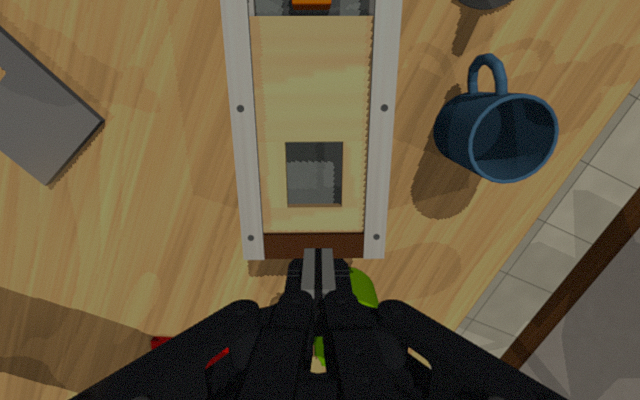

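The wrist view shows the hatch against the end stop (v 233), with a gap to the orange pad at (311,3). The scene view shows the bystanders at their original pixels. My pad mask caught the coloured tea packets too, so I'll recheck the pad and bystander positions before handing in.

Call:
servo_tool(increments="0 0 0 0 0 -1 0; 0 0 0 0 0 -1 0; 0 0 0 0 0 -1 0; 0 0 0 0 0 -1 0")

```text
time: 8.18
eef_pos: [0.6565, -0.0638, 0.249]
tcp_rot: [0.54, 0.841, -0.0, -0.001]
contact_force: [-0.7, -0.1, -0.1]
opening: -0.004
```

Run:
```python
from h import *
snap('scene','s8'); s=ctrl.get_state(); print(s['time'],s['eef_pos'],s['contact_force'])
p0,_,P0=pts('scene0');p,d,P=pts('s8'); B=(P[...,:2]-C)@np.c_[X,Y]
k=(abs(B[...,0])<.011)&(abs(B[...,1]-.051)<.02)&(P[...,2]>.06); print('pad z',np.median(P[k][:,2]),k.sum())
k=(abs(B[...,0])<.04)&(abs(P[...,2]-.1)<.003)&(B[...,1]<.023); print('hatch edge y',np.percentile(B[k][:,1],[98,99.5]), 'z',np.median(P[k][:,2]))
for n,(x,y,r) in dict(kettle=(.49,.36,.13),funnel=(.738,.195,.07),mug=(.77,.03,.07),tub=(.75,-.22,.07)).items():
    f=lambda Q:Q[(np.hypot(Q[...,0]-x,Q[...,1]-y)<r)&(Q[...,2]>.03)&(Q[...,2]<.2)&(np.abs(((Q[...,:2]-C)@X))>.08 if n!='kettle' else ((Q[...,:2]-C)@Y)>.2)].mean(0)
    print(n,(f(P)-f(P0)).round(4))
if s['time']<30: ctrl.sign_off()
```

```text
8.2333 [ 0.65653376 -0.06376789  0.24903366] [ 0.40214974 -0.3533982  -0.48061692]
pad z 0.09869280046364212 80
hatch edge y [0.01249898 0.01517337] z 0.1008169465278157
kettle [ 0.0002 -0.0001 -0.0001]
funnel [-0.0007  0.0007  0.0003]
mug [ 0.0006 -0.0003 -0.0002]
tub [ 0.0002 -0.0004  0.0003]
the job is handed in; nothing more can be done
```

The tea box is open and the job is handed in, at about 8.2 s. With the shut fingertips I pressed the orange catch about 11 mm down, slid the hatch back by its finger slot until the force rose to about 9 N at the end stop, then backed off and lifted clear.

Last checks:
- **Catch:** the pad top is at 98.7 mm, so it has sprung back up.
- **Hatch:** its +y edge is at about 15 mm in the box frame, so its origin is near y = -73 to -75 mm. Its top is at about 100 mm, so it lies level in its rails.
- **Bystanders:** all four measured shifts are under 1 mm.
- **Hand:** clear, with the measured force near zero.

Two checks disagreed:
- An earlier colour-mask reading of the pad (101 mm) was off because it also caught the tea packets. I replaced it with the reading above.
- A raw pixel comparison of the bystanders showed differences of 22–42, probably from changed shadows. I relied on the depth-based shifts instead.

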